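# Make up two latch kits in routed kit trays

## Task

Make up the two latch kits in the felt-lined plywood kit trays. The long tray gets the dark cover plate with two bright studs, the big bush and the sleeve; the short tray gets the grey catch plate with four corner holes and the small bush. Every part goes into its own pocket: each plate flat in a rectangular plate pocket, each bush standing on its flange in the round well, and the sleeve lying in the trough.

Things in the scene. Friction and masses are not known exactly. Their poses are not given: they have to be found in the camera images.
- long_tray: Loose plywood tray, grey felt floors, 94 (x) x 258 (y) x 12 mm, three pockets; origin: centre of underside. Tray x, y: plate pocket centre (0, +72), 78 x 102 mm, floor 4 mm up, rim cut down to the floor for the fingers over the middle 48 mm of both long sides (close fingers along tray x). Bush well (0, -17), diameter 60; sleeve trough (0, -89), 46 x 68 mm; both 5 mm deep, floor 7 mm up.
- short_tray: Loose plywood tray, grey felt floors, 94 (x) x 174 (y) x 12 mm, two pockets; origin: centre of underside. Tray x, y: plate pocket centre (0, +30), 78 x 102 mm, floor 4 mm up, rim cut down to the floor for the fingers over the middle 48 mm of both long sides (close fingers along tray x). Bush well (0, -55), diameter 52, 5 mm deep, floor 7 mm up.
- cover_plate_mid (a point): Dark brown coated cover plate with two bright studs, lying flat on the bench: 62 (its x) x 85 (its y) mm, body 8 mm thick, 11 mm over the studs, 0.16 kg. The point is its centre, 4 mm above its underside. Grasp across the 62 mm width (along its x), fingertips 2 to 3 mm over the bench.
- catch_plate_mid (a point): Grey diecast catch plate with four ringed corner holes and one small boss, lying flat on the bench: 55 (its x) x 82 (its y) mm, body 8 mm thick, 13 mm over the boss, 0.11 kg. The point is its centre, 4 mm above its underside. Grasp across the 55 mm width (along its x), fingertips 2 to 3 mm over the bench.
- big_bush_mid (a point): The bigger of the two turned steel bushes, standing on its flange: 44 mm across the flange, about 38 mm across the body above it, 26 mm high, 0.09 kg. The point is its centre, 13 mm above its underside; z is its axis.
- small_bush_mid (a point): The smaller of the two turned steel bushes, standing on its flange: 36 mm across the flange, about 30 mm across the body above it, 26 mm high, 0.09 kg. The point is its centre, 13 mm above its underside; z is its axis.
- sleeve_mid (a point): Pale plain sleeve (a tube) lying on its side on the bench: 30 mm in diameter, 50 mm long along its y axis, 0.06 kg; it can roll if pushed. The point is its centre, 15 mm above the bench. Grasp across its diameter. It lies in the trough with its length along the trough's 68 mm.

How it is judged (in metres and radians):
At the end, for the whole second after the job is handed in: Each part rests on the floor of its own pocket: plates flat, bushes upright (0.1 rad), plates (0.35 rad) and sleeve (0.5 rad) along the tray; centres within 12 to 15 mm across and along the tray, heights within 2.8 mm; trays flat on the bench, parts at rest (under 20 mm/s) (x of cover_plate_mid in the frame of long_tray between -0.012 and 0.012 m and y of cover_plate_mid in the frame of long_tray between 0.059 and 0.085 m and z of cover_plate_mid in the frame of long_tray between 0.0052 and 0.0108 m and angle between each of cover_plate_mid, big_bush_mid, catch_plate_mid, small_bush_mid's own z axis and vertical below 0.1 rad and angle between the y axis of cover_plate_mid and the y axis of long_tray, either way round below 0.35 rad and x of big_bush_mid in the frame of long_tray between -0.013 and 0.013 m and y of big_bush_mid in the frame of long_tray between -0.03 and -0.004 m and z of big_bush_mid in the frame of long_tray between 0.0172 and 0.0228 m and x of sleeve_mid in the frame of long_tray between -0.012 and 0.012 m and y of sleeve_mid in the frame of long_tray between -0.102 and -0.076 m and z of sleeve_mid in the frame of long_tray between 0.0192 and 0.0248 m and angle between the y axis of sleeve_mid and the y axis of long_tray, either way round below 0.5 rad and x of catch_plate_mid in the frame of short_tray between -0.015 and 0.015 m and y of catch_plate_mid in the frame of short_tray between 0.016 and 0.044 m and z of catch_plate_mid in the frame of short_tray between 0.0052 and 0.0108 m and angle between the y axis of catch_plate_mid and the y axis of short_tray, either way round below 0.35 rad and x of small_bush_mid in the frame of short_tray between -0.013 and 0.013 m and y of small_bush_mid in the frame of short_tray between -0.068 and -0.042 m and z of small_bush_mid in the frame of short_tray between 0.0172 and 0.0228 m and angle between each of long_tray, short_tray's own z axis and vertical below 0.05 rad and linear speed of each of cover_plate, catch_plate, big_bush, small_bush, sleeve below 0.02 m/s); the robot touches nothing.
It also fails if it takes over 136 s, if anything falls off the work surface, if the arm or the gripper's body presses on something with over 40 N, if the wrist force passes 120 N, or if a joint passes its speed limit or range.

## Robot

A 6-joint arm with a two-finger parallel gripper is mounted at the origin on a cart in front of the work surface, level with it; the furniture and walls round the work are solid. World frame = base frame: x ahead of the robot, y to its left, z up, the work surface at z = 0. Lengths are in mm, angles in rad, forces in N, time in s.
With the tool pointing down it reaches from about 275 to 825 mm from the base axis. Payload 4.9 kg.
Tool frame: the origin (TCP) lies on the centre line of the jaws, within the pads' length; the fingertips stand 14 mm ahead of it and the grasp point (between the pads) lies 5 mm behind it; z points along the fingers, y is the line along which they close (so a half turn about z gives the same grasp; the last joint's range is limited). The gripper opens to 85 mm and grips with 20 to 120 N. Pads are 22 mm wide; open, the fingers measure 114 mm over their backs; the gripper's body (76 mm by 85 mm) begins 54 mm behind the grasp point. The pads swing forward as they close: fully open they stand 13 mm farther back than shut.
Start: joints at [1.128, 0.326, -0.193, 1.052, 0, 1.437], TCP at [167.148, 524.004, 245.281] pointing down, gripper open.
Joint ranges: [-2.65, 2.65], [-0.97, 1.79], [-1.3, 1.35], [-1.93, 2.1], [-1.47, 1.37], [-3.14, 3.14]. Speed limits (rad/s): [2.57, 2.57, 3.14, 3.14, 3.14, 3.14].

## Interface

Orientations are given as a rotation vector (axis times angle).
In Python, from cell import robot, read_camera, calibration gives the robot as it stands.
- The arm moves only by the tool carry_out, never from a script. Its argument "series" is a list that holds one entry, the list of rows, each a list of 7 numbers: the shift along the tool's x, y, z as a fraction of full scale, then the turn, a rotation vector about the tool's x, y, z as a fraction of full scale, then the finger opening in mm, from 0 to 85.4. A call has 1 to 12 rows; each row is the pose to reach, as a shift and turn from the pose commanded when the call began, along the tool's axes at that moment; what a row does not reach only later rows make up. Full scale, the value 1, is 0.2 m for a shift and pi/2 rad for a turn. A row lasts 1/8 s, in which the tool goes at most 62.5 mm and 10.7 degrees, less where a joint would pass 70% of its speed; a pose out of reach is approached as far as the arm can. A call with a number of a shift or a turn outside -1 to 1 is refused whole. A call with a gripper value outside its range is refused whole. The fingers move at their own pace and stop on an object; the grip force is fixed at half the most. Time passes only in rows, so rows that repeat a pose let the fingers close. It gives the time, the measured TCP pose, the force, the opening and the grip force at its end, in the units of the state.
- robot.state(): the state, without advancing time (a new reading comes with each control period).
- read_camera(name): name is "side" or "top"; returns (picture, depth): 384x512x3 uint8, blue, green, red; 384x512 float32, mm along the optical axis (not along the pixel's ray), 0 where there is no reading.
- calibration(name): a dict with "mtx" (3x3 intrinsics, pixels), "k1" (the pictures are not rectified: a ray, as slopes to the right and down, at radius r is drawn at 1 + k1 r^2 times it, then the intrinsics apply), "T" (4x4, takes a point from camera to world coordinates). Camera axes: x right, y down, z forward; pixel columns grow to the right and rows downward; lengths in mm; the calibration is good to about 2 mm. A picture is of the moment at which its call begins. calibration takes no time and is no camera call.
- robot.finish_job(): hands the job in; it is judged then, once.
The state is a dict: "time_s": time; "q": joint angles; "joint_vel": joint speeds; "joint_torque": joint torques, N m; "tcp_pos": TCP position; "ee_rot": TCP orientation; "force": force on the tool from outside, world axes, zero at the start; "moment": the same for the moment, N m; "finger_gap": finger opening in mm; "grip_force": force on a finger pad.
Only numpy, scipy, OpenCV 4.12 (cv2) and the standard library are available. Lean on these libraries where they do the work, as an engineer would, in place of code of your own. Each camera call takes 0.05 s, during which the arm holds its last target. There are 200 camera calls.

## Working session

There is one attempt and no reset: what is moved stays moved. The work goes in short steps, Python scripts to look and compute and a tool call to move; the robot and the scene stay as the last step left them, time stands still between calls to the robot, and variables do not carry over. Pictures are saved under pics/ and viewed, at most 16 in all, crops included, and the job is handed in when it is done.

Besides the shell and the picture viewer there is one more tool, called after ">>>" as a command line: name --argument value ..., lists and objects as JSON in quotes. carry_out: Moves the arm, as the interface text tells. Its arguments: {"type":"object","properties":{"series":{"type":"array","items":{"type":"array","items":{"type":"array","items":{"type":"number"}}}}},"required":["series"]}

```bash
mkdir -p pics; ls
cat > h.py <<'E'
import numpy as np, cv2
from cell import robot, read_camera, calibration
def rays(name, uv):
    c=calibration(name); K=np.array(c["mtx"]); k=c["k1"]; T=np.array(c["T"])
    uv=np.atleast_2d(np.array(uv,float))
    p=cv2.undistortPoints(uv.reshape(-1,1,2),K,np.array([k,0,0,0,0.])).reshape(-1,2)
    d=np.c_[p,np.ones(len(p))]@T[:3,:3].T
    return T[:3,3],d
def onplane(name,uv,z):
    o,d=rays(name,uv); return (o+d*((z-o[2])/d[:,2])[:,None])
E
python3 - <<'E'
from h import *
for n in("top","side"):
    im,d=read_camera(n); cv2.imwrite(f"pics/{n}0.png",im); np.save(f"{n}_d.npy",d)
    c=calibration(n); print(n,np.round(c["mtx"],1).tolist(),c["k1"],np.round(c["T"],3).tolist())
s=robot.state(); print(s)
E
```

```text
pics
top [[456.9, 0.0, 261.8], [0.0, 456.9, 192.9], [0.0, 0.0, 1.0]] -0.10282635703514263 [[0.023, -0.995, 0.1, 412.112], [-1.0, -0.024, -0.004, -49.156], [0.006, -0.1, -0.995, 1374.609], [0.0, 0.0, 0.0, 1.0]]
side [[474.0, 0.0, 257.4], [0.0, 474.0, 193.2], [0.0, 0.0, 1.0]] 0.012285213526789168 [[-0.997, -0.051, 0.06, 474.333], [-0.078, 0.48, -0.874, 1149.934], [0.016, -0.876, -0.482, 707.125], [0.0, 0.0, 0.0, 1.0]]
{'time_s': 0.1, 'q': array([ 1.12782205e+00,  3.26893235e-01, -1.93494230e-01,  1.05200215e+00,
       -1.93719964e-05,  1.43658753e+00]), 'joint_vel': array([-3.47798431e-04, -2.53373532e-03,  1.92597175e-03,  2.02290949e-04,
        7.53215515e-05,  1.46071175e-03]), 'joint_torque': array([ 4.39269652e-04, -4.44238508e+01,  2.63038248e+01,  7.83292431e-03,
       -1.85574204e-04,  3.34488533e-06]), 'tcp_pos': array([166.91495658, 523.52752681, 244.56341427]), 'ee_rot': array([-4.83016320e-01, -3.10379793e+00,  2.40756327e-03]), 'force': array([ 0.65384453, -0.21994447,  0.41630411]), 'moment': array([ 0.0230553 , -0.01205309,  0.01420089]), 'grip_force': 0.0, 'finger_gap': 85.29184453860354}
```

View pics/top0.png

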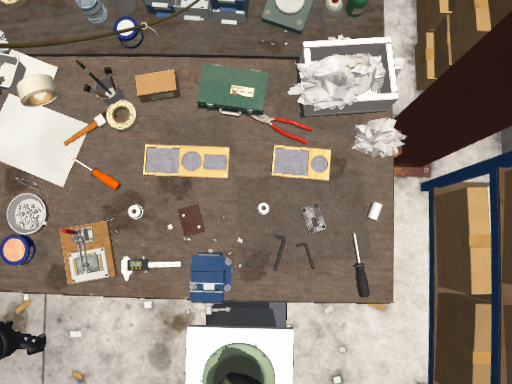

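View pics/side0.png

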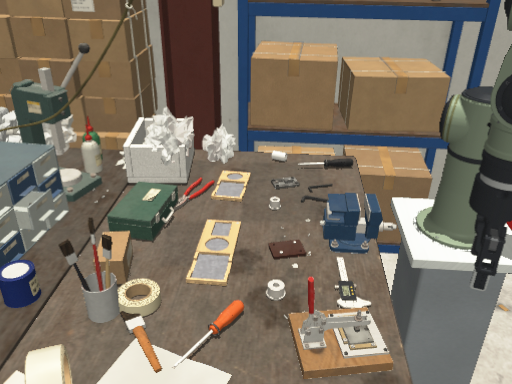

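The top view shows the long tray at (186,161), with its plate pocket on the left. The short tray is at (301,163). The parts are the big bush (135,211), cover plate (191,220), small bush (263,208), catch plate (314,218) and sleeve (375,211). The side view agrees with this.

```bash
cat >> h.py <<'E'
def blob(im,box,fn,z,name="top",up=4):
    x0,y0,x1,y1=box; c=cv2.resize(im[y0:y1,x0:x1],None,fx=up,fy=up,interpolation=cv2.INTER_CUBIC)
    hsv=cv2.cvtColor(c,cv2.COLOR_BGR2HSV).astype(int); m=fn(hsv[...,0],hsv[...,1],hsv[...,2]).astype(np.uint8)*255
    m=cv2.morphologyEx(m,cv2.MORPH_CLOSE,np.ones((9,9)))
    cs,_=cv2.findContours(m,cv2.RETR_EXTERNAL,cv2.CHAIN_APPROX_NONE)
    k=max(cs,key=cv2.contourArea)[:,0,:]; px=(k+.5)/up-.5+[x0,y0]
    P=onplane(name,px,z)[:,:2].astype(np.float32); r=cv2.minAreaRect(P)
    return r,P,c,m
def longdir(r):
    b=cv2.boxPoints(r); e=[b[1]-b[0],b[2]-b[1]]; v=max(e,key=np.linalg.norm); v=v*np.sign(v[1]); return np.degrees(np.arctan2(-v[0],v[1]))
PARTS={"long":((135,135,238,187),lambda h,s,v:((s>70)&(v>150)),12),
"short":((264,137,340,188),lambda h,s,v:((s>70)&(v>150)),12),
"cover":((172,198,210,244),lambda h,s,v:((h<9)|(h>170))&(s>90)&(v<120),8),
"catch":((296,200,332,238),lambda h,s,v:(s<40)&(v>70),8),
"big":((120,200,150,223),lambda h,s,v:(v>140)&(s<50),20),
"small":((252,198,274,219),lambda h,s,v:(v>140)&(s<50),20),
"sleeve":((362,197,388,226),lambda h,s,v:(v>140)&(s<50),15)}
E
python3 - <<'E'
from h import *
im,_=read_camera("top"); tiles=[]
for n,(b,f,z) in PARTS.items():
    r,P,c,m=blob(im,b,f,z); print(n,np.round(r[0],1),np.round(r[1],1),"yaw of long dir from +y",round(float(longdir(r)),1))
    t=np.hstack([c,cv2.cvtColor(m,cv2.COLOR_GRAY2BGR)]); tiles.append(t)
W=800;H=600;cv=np.zeros((H,W,3),np.uint8);x=y=rh=0
for t in tiles:
    t=cv2.resize(t,None,fx=.75,fy=.75)
    if x+t.shape[1]>W: x=0;y+=rh;rh=0
    cv[y:y+t.shape[0],x:x+t.shape[1]]=t[:H-y];x+=t.shape[1];rh=max(rh,t.shape[0])
cv2.imwrite("pics/tiles.png",cv)
E
```

```text
long [642.5 177.9] [262.1  99.2] yaw of long dir from +y -0.9
short [ 646.1 -170.7] [177.5  99.2] yaw of long dir from +y -3.5
cover [464.1 156.4] [85.1 62. ] yaw of long dir from +y -73.7
catch [ 477.7 -210.8] [85.5 57.8] yaw of long dir from +y -69.1
big [485.1 322.1] [47.6 44.9] yaw of long dir from +y -36.2
small [503.  -58.5] [37.9 36.4] yaw of long dir from +y -88.8
sleeve [ 504.4 -396.2] [31.2 55.4] yaw of long dir from +y 68.6
```

View pics/tiles.png

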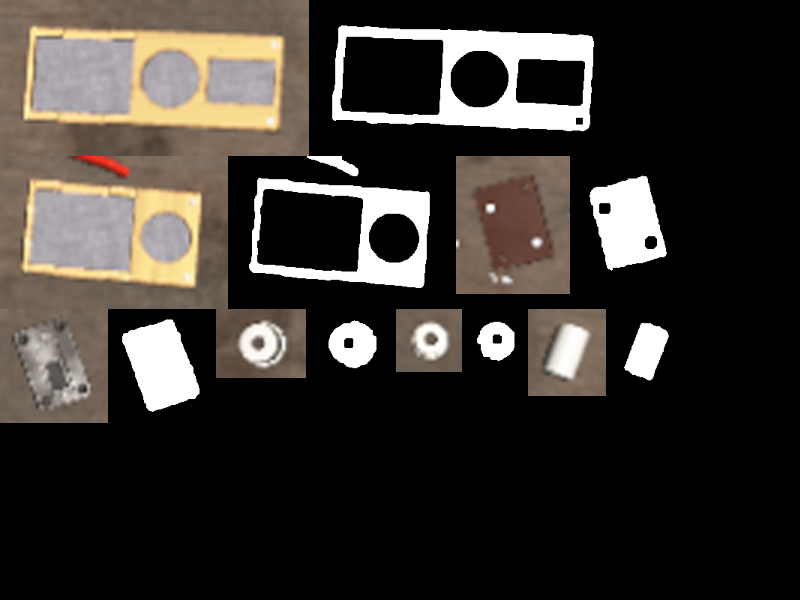

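```bash
cat >> h.py <<'E'
from scipy.spatial.transform import Rotation as Ro
def go(x,y,z,head=None):
    s=robot.state(); R=Ro.from_rotvec(s["ee_rot"]).as_matrix(); p=s["tcp_pos"]
    h0=np.degrees(np.arctan2(R[1,1],R[0,1]))
    if head is None: head=h0
    else: head=h0+(head-h0+90)%180-90
    a=np.radians(head); Y=np.array([np.cos(a),np.sin(a),0]);Z=np.array([0,0,-1.]);X=np.cross(Y,Z)
    T=np.c_[X,Y,Z]; sh=R.T@(np.array([x,y,z])-p)/200; tr=Ro.from_matrix(R.T@T).as_rotvec()/(np.pi/2)
    print("shift",np.round(sh,3),"turn",np.round(tr,3),"| head",round(h0,1),"->",round(head,1),"pos",np.round(p,1),"q6",round(s["q"][5],2),"q1",round(s["q"][0],2),"t",round(s["time_s"],1),"gap",round(s["finger_gap"],1))
    return sh,tr
E
python3 - <<'E'
from h import *
im,_=read_camera("top")
for n,ro in(("big",(19,22)),("small",(15,18))):
    b,f,z=PARTS[n]; _,Pt,_,_=blob(im,b,f,26); _,Pf,_,_=blob(im,b,f,3)
    # outward side = away from camera nadir (y=-49)
    if n=="big": y=((Pt[:,1].max()-ro[0])+(Pf[:,1].min()+ro[1]))/2; print(Pt[:,1].max()-ro[0],Pf[:,1].min()+ro[1])
    else: y=0; print(Pt[:,1].mean(),Pf[:,1].mean())
    print(n,"x top",(Pt[:,0].max()+Pt[:,0].min())/2,"x fl",(Pf[:,0].max()+Pf[:,0].min())/2,y)
go(485,322,120,0); go(485,322,120,90)
E
```

```text
326.0094 324.9759
big x top 484.41583 x fl 485.64893 325.49265
-58.99018 -59.157898
small x top 502.70892 x fl 504.25403 0
shift [-1.822 -0.477  0.624] turn [-0.001  0.     0.803] | head 72.3 -> 0.0 pos [167.  523.7 244.8] q6 1.44 q1 1.13 t 0.2 gap 85.3
shift [-1.822 -0.477  0.624] turn [-0.001 -0.    -0.197] | head 72.3 -> 90.0 pos [167.  523.7 244.8] q6 1.44 q1 1.13 t 0.2 gap 85.3
```

>>> carry_out --series '[[[-0.9,-0.24,0.1,0,0,0.803,85],[-0.9,-0.24,0.1,0,0,0.803,85],[-0.9,-0.24,0.1,0,0,0.803,85],[-0.9,-0.24,0.1,0,0,0.803,85],[-0.9,-0.24,0.1,0,0,0.803,85],[-0.9,-0.24,0.1,0,0,0.803,85],[-0.9,-0.24,0.1,0,0,0.803,85],[-0.9,-0.24,0.1,0,0,0.803,85]]]'

```text
time_s: 1.2
tcp_pos: [324.0, 423.4, 225.1]
ee_rot: [-2.219, -2.224, 0.001]
force: [0.4, -1.0, -0.6]
finger_gap: 85.0
grip_force: 0.0
```

```bash
python3 -c "
from h import *
go(485,325,100,0)"
```

```text
shift [-0.494  0.804  0.625] turn [-0.     0.     0.001] | head 0.1 -> 0.0 pos [324.  423.4 225.1] q6 2.35 q1 0.78 t 1.2 gap 85.0
```

>>> carry_out --series '[[[-0.494,0.804,0.625,0,0,0,65],[-0.494,0.804,0.625,0,0,0,65],[-0.494,0.804,0.625,0,0,0,65],[-0.494,0.804,0.625,0,0,0,65],[-0.494,0.804,0.625,0,0,0,65],[-0.494,0.804,0.625,0,0,0,65]]]'

```text
time_s: 1.95
tcp_pos: [484.5, 325.1, 100.4]
ee_rot: [-2.219, -2.223, 0.0]
force: [-0.1, 0.0, -0.3]
finger_gap: 64.8
grip_force: 0.0
```

```bash
python3 -c "
from h import *
go(485,325,24,0)
im,_=read_camera('side'); cv2.imwrite('pics/s1.png',cv2.resize(im[150:330,190:370],None,fx=3.3,fy=3.3,interpolation=cv2.INTER_CUBIC))"
```

```text
shift [-0.     0.003  0.382] turn [-0.    -0.     0.001] | head 0.1 -> 0.0 pos [484.5 325.1 100.4] q6 2.03 q1 0.46 t 1.9 gap 64.8
```

View pics/s1.png

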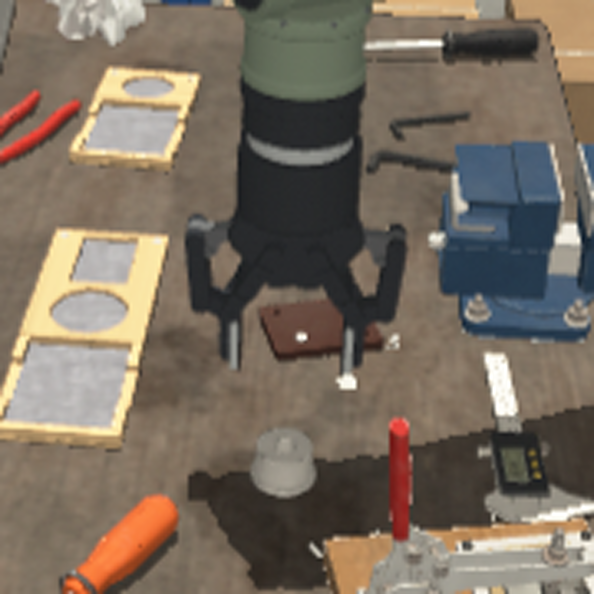

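The gripper is centred over the big bush: the tips are at x 232 and 347 in the crop and the bush is at 285. I'll descend and grip.

>>> carry_out --series '[[[0,0.0,0.382,0,0,0,65],[0,0.0,0.382,0,0,0,65],[0,0.0,0.382,0,0,0,65],[0,0.0,0.382,0,0,0,20],[0,0.0,0.382,0,0,0,20],[0,0.0,0.382,0,0,0,20],[0,0.0,0.382,0,0,0,20],[0,0.0,0.382,0,0,0,20],[0,0,0.1,0,0,0,20],[0,0,0,0,0,0,20],[0,0,0,0,0,0,20]]]'

```text
time_s: 3.38
tcp_pos: [486.9, 325.8, 103.3]
ee_rot: [2.219, 2.221, 0.009]
force: [0.3, 0.3, -1.1]
finger_gap: 35.2
grip_force: 60.5
```

```bash
python3 -c "
from h import *
a=np.radians(-0.9)
def tray(c,yaw,x,y):
    a=np.radians(yaw); return c[0]+x*np.cos(a)-y*np.sin(a), c[1]+x*np.sin(a)+y*np.cos(a)
L=(642.5,177.9);S=(646.1,-170.7)
for n,c,w,x,y in(('cover',L,-.9,0,72),('big',L,-.9,0,-17),('sleeve',L,-.9,0,-89),('catch',S,-3.5,0,30),('small',S,-3.5,0,-55)): print(n,np.round(tray(c,w,x,y),1))
for px in((232,368),(347,372)):
    o,d=rays('side',[190+px[0]/3.3,150+px[1]/3.3]); t=(325-o[1])/d[0,1]; print(o+t*d[0])
x,y=tray(L,-.9,0,-17); go(x,y,100,0)
im,_=read_camera('side'); cv2.imwrite('pics/s2.png',cv2.resize(im[150:330,190:370],None,fx=3.3,fy=3.3,interpolation=cv2.INTER_CUBIC))
im,_=read_camera('top')
for n in('long','short'):
  b,f,z=PARTS[n]; c=blob(im,b,lambda h,s,v:(s<60)&(v>110)&(v<200),12);
# pocket holes centroids at rim plane
  x0,y0,x1,y1=b; hsv=cv2.cvtColor(im[y0:y1,x0:x1],cv2.COLOR_BGR2HSV); m=((hsv[...,1]>70)&(hsv[...,2]>150)).astype(np.uint8)*255
  m=cv2.resize(m,None,fx=4,fy=4,interpolation=cv2.INTER_LINEAR); m=(m>127).astype(np.uint8)
  cs,hi=cv2.findContours(m,cv2.RETR_CCOMP,cv2.CHAIN_APPROX_NONE)
  for k,h in zip(cs,hi[0]):
    if h[3]>=0 and cv2.contourArea(k)>1000:
      M=cv2.moments(k); u=[(M['m10']/M['m00']+.5)/4-.5+x0,(M['m01']/M['m00']+.5)/4-.5+y0]; print(n,np.round(onplane('top',u,9)[0],1))
"
```

```text
cover [643.6 249.9]
big [642.2 160.9]
sleeve [641.1  88.9]
catch [ 647.9 -140.8]
small [ 642.7 -225.6]
[522.29186562 325.          83.81323347]
[447.25965488 325.          86.18036404]
shift [-0.825  0.776  0.018] turn [ 0.003 -0.002  0.   ] | head 0.0 -> 0.0 pos [486.9 325.8 103.3] q6 2.03 q1 0.46 t 3.4 gap 35.2
long [641.   88.7   9. ]
long [642.4 161.4   9. ]
long [643.9 250.1   9. ]
short [ 642.7 -225.4    9. ]
short [ 647.7 -140.5    9. ]
```

View pics/s2.png

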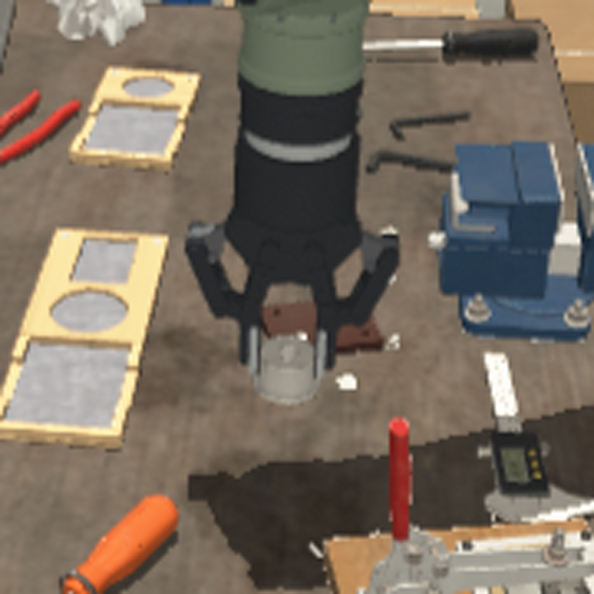

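The big bush is gripped at (285,375) in the crop. The pocket centres agree with the tray fit.

>>> carry_out --series '[[[-0.825,0.776,0.018,0,0,0,20],[-0.825,0.776,0.018,0,0,0,20],[-0.825,0.776,0.018,0,0,0,20],[-0.825,0.776,0.018,0,0,0,20],[-0.825,0.776,0.018,0,0,0,20],[-0.825,0.776,0.018,0,0,0,20],[-0.825,0.776,0.018,0,0,0,20]]]'

```text
time_s: 4.35
tcp_pos: [638.8, 161.1, 96.0]
ee_rot: [-2.218, -2.223, 0.002]
force: [-0.7, 0.5, -0.3]
finger_gap: 35.0
grip_force: 60.5
```

```bash
python3 -c "
from h import *
go(642.3,161.2,33,0)"
```

```text
shift [0.001 0.018 0.315] turn [-0.001 -0.     0.001] | head 0.1 -> 0.0 pos [638.8 161.1  96. ] q6 1.7 q1 0.13 t 4.3 gap 35.0
```

>>> carry_out --series '[[[0,0.018,0.15,0,0,0,20],[0,0.018,0.28,0,0,0,20],[0,0.018,0.318,0,0,0,20],[0,0.018,0.318,0,0,0,20],[0,0.018,0.318,0,0,0,20],[0,0.018,0.318,0,0,0,20]]]'

```text
time_s: 5.1
tcp_pos: [643.9, 160.4, 33.5]
ee_rot: [2.22, 2.223, 0.001]
force: [-0.1, 0.6, -0.1]
finger_gap: 35.2
grip_force: 60.6
```

>>> carry_out --series '[[[0,-0.004,0.01,0,0,0,20],[0,-0.004,0.01,0,0,0,20],[0,-0.004,0.01,0,0,0,52],[0,-0.004,0.01,0,0,0,52],[0,-0.004,0.01,0,0,0,52],[0,-0.004,-0.1,0,0,0,52],[0,-0.004,-0.35,0,0,0,52],[0,-0.004,-0.35,0,0,0,72],[0,-0.004,-0.35,0,0,0,72]]]'

```text
time_s: 6.22
tcp_pos: [642.8, 159.9, 102.7]
ee_rot: [-2.221, -2.222, 0.0]
force: [-0.1, 0.4, -0.4]
finger_gap: 71.9
grip_force: 0.0
```

```bash
python3 -c "
from h import *
go(464.1,156.4,90,-73.7)
im,_=read_camera('side'); cv2.imwrite('pics/s3.png',cv2.resize(im[150:330,150:330],None,fx=3.3,fy=3.3,interpolation=cv2.INTER_CUBIC))"
```

```text
shift [-0.017 -0.893  0.064] turn [-0.     0.     0.819] | head 0.0 -> -73.7 pos [642.8 159.9 102.7] q6 1.7 q1 0.13 t 6.2 gap 71.9
```

View pics/s3.png

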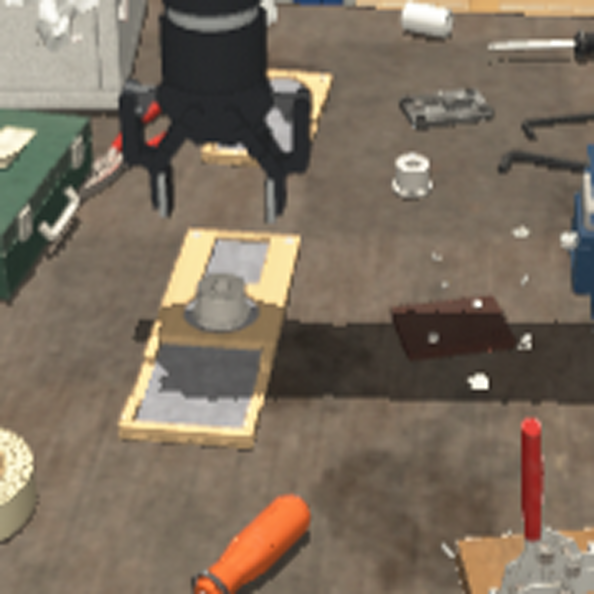

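The big bush is standing in its well at (222,300). The cover plate is next, with head 106.3 to stay inside joint 6's range.

>>> carry_out --series '[[[-0.017,-0.893,0.0,0,0,-0.95,72],[-0.017,-0.893,0.0,0,0,-0.95,72],[-0.017,-0.893,0.0,0,0,-0.95,72],[-0.017,-0.893,0.0,0,0,-0.95,72],[-0.017,-0.893,0.0,0,0,-0.95,72],[-0.017,-0.893,0.0,0,0,-0.95,72],[-0.017,-0.893,0.0,0,0,-0.95,72],[-0.017,-0.893,0.0,0,0,-0.95,72],[-0.017,-0.893,0.0,0,0,-0.95,72]]]'

```text
time_s: 7.4
tcp_pos: [463.4, 156.3, 101.9]
ee_rot: [-0.126, -3.137, 0.001]
force: [-1.1, 0.3, -0.6]
finger_gap: 72.3
grip_force: 0.0
```

```bash
python3 -c "
from h import *
go(464.1,156.4,40,106.3)"
```

```text
shift [-0.004  0.001  0.31 ] turn [-0.    -0.002 -0.232] | head 85.4 -> 106.3 pos [463.4 156.3 101.9] q6 0.25 q1 0.17 t 7.4 gap 72.3
```

>>> carry_out --series '[[[0,0,0.2,0,0,-0.232,72],[0,0,0.3,0,0,-0.232,72],[0,0,0.38,0,0,-0.232,72],[0,0,0.4,0,0,-0.232,72],[0,0,0.41,0,0,-0.232,72],[0,0,0.41,0,0,-0.232,72],[0,0,0.41,0,0,-0.232,72],[0,0,0.41,0,0,-0.232,72]]]'

```text
time_s: 8.4
tcp_pos: [464.7, 156.5, 21.5]
ee_rot: [-0.448, 3.109, 0.0]
force: [-0.5, -0.3, 0.1]
finger_gap: 72.0
grip_force: 0.0
```

```bash
python3 -c "
from h import *
go(464.1,156.4,17,106.3)
im,_=read_camera('side'); cv2.imwrite('pics/s4.png',cv2.resize(im[190:290,240:340],None,fx=6,fy=6,interpolation=cv2.INTER_CUBIC))"
```

```text
shift [0.003 0.    0.022] turn [-0.     0.     0.001] | head 106.4 -> 106.3 pos [464.7 156.5  21.5] q6 -0.11 q1 0.17 t 8.4 gap 72.0
```

View pics/s4.png

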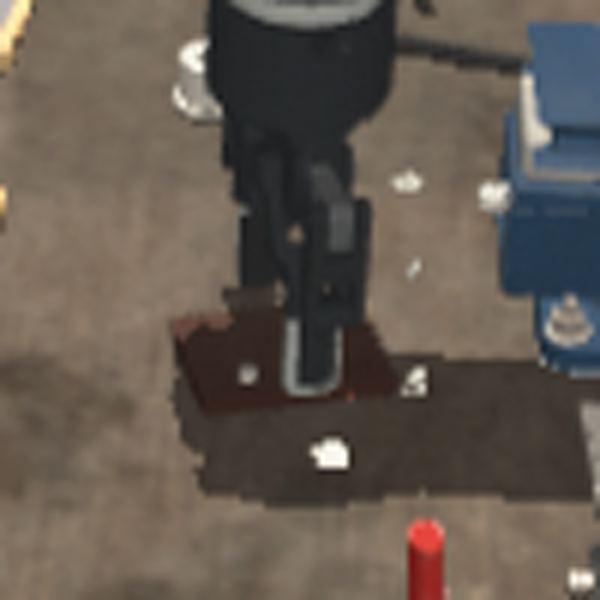

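The fingers straddle the cover plate at its middle (tip at (312,390) in the crop) and are still above the bench. I'll go lower.

>>> carry_out --series '[[[0,0,0.01,0,0,0,72],[0,0,0.018,0,0,0,72],[0,0,0.024,0,0,0,72],[0,0,0.024,0,0,0,72],[0,0,0.024,0,0,0,72]]]'

```text
time_s: 9.07
tcp_pos: [464.4, 156.5, 16.2]
ee_rot: [0.448, -3.109, -0.0]
force: [-0.3, 0.6, 0.3]
finger_gap: 72.1
grip_force: 0.0
```

>>> carry_out --series '[[[0,0,-0.004,0,0,0,66],[0,0,-0.004,0,0,0,40],[0,0,-0.004,0,0,0,40],[0,0,-0.004,0,0,0,40],[0,0,-0.004,0,0,0,40],[0,0,-0.004,0,0,0,40]]]'

```text
time_s: 9.82
tcp_pos: [467.7, 157.3, 20.9]
ee_rot: [-0.448, 3.102, 0.001]
force: [-4.2, 0.1, 32.2]
finger_gap: 40.2
grip_force: 16.2
```

>>> carry_out --series '[[[0,0,-0.1,0,0,0,40],[0,0,-0.15,0,0,0,74],[0,0,-0.15,0,0,0,74],[0,0,-0.15,0,0,0,74],[0,0,-0.15,0,0,0,74],[0,0,-0.15,0,0,0,74]]]'

```text
time_s: 10.58
tcp_pos: [464.1, 156.4, 46.6]
ee_rot: [0.448, -3.108, 0.0]
force: [-0.2, 0.2, 0.4]
finger_gap: 74.1
grip_force: 0.0
```

```bash
python3 -c "
from h import *
im,_=read_camera('top'); b,f,z=PARTS['cover']; r,P,c,m=blob(im,b,f,z); print(r,longdir(r))
go(464.1,156.4,20,106.3)
im,_=read_camera('side'); cv2.imwrite('pics/s5.png',cv2.resize(im[190:290,240:340],None,fx=6,fy=6,interpolation=cv2.INTER_CUBIC))"
```

```text
((438.671630859375, 148.88954162597656), (32.58734130859375, 61.76298904418945), 17.380062103271484) 17.380077
shift [0.    0.    0.133] turn [ 0.    -0.     0.001] | head 106.4 -> 106.3 pos [464.2 156.4  46.7] q6 -0.11 q1 0.17 t 10.6 gap 73.9
```

View pics/s5.png

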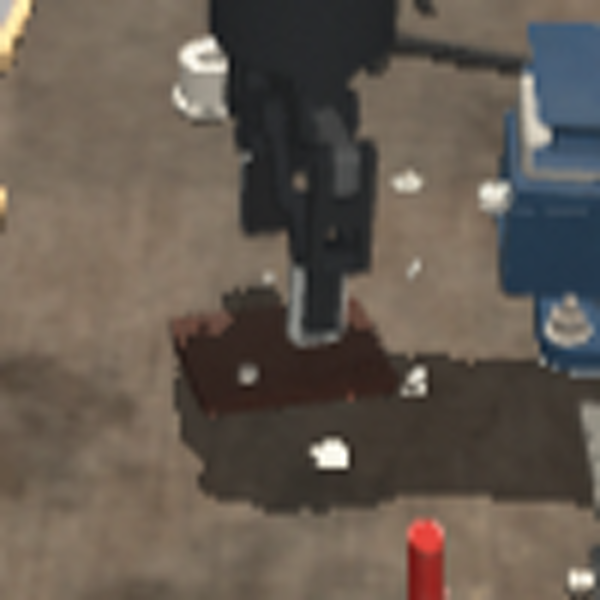

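The cover plate hasn't moved. The tips closed over its top, so at a 70 mm opening they stand only about 8 mm ahead of the TCP. I'll go down to TCP z of about 12.5.

>>> carry_out --series '[[[0,0,0.1,0,0,0,72],[0,0,0.14,0,0,0,72],[0,0,0.16,0,0,0,72],[0,0,0.17,0,0,0,72],[0,0,0.17,0,0,0,72],[0,0,0.17,0,0,0,72]]]'

```text
time_s: 11.42
tcp_pos: [464.7, 156.5, 13.4]
ee_rot: [-0.449, 3.109, 0.0]
force: [0.3, 0.5, 0.6]
finger_gap: 72.0
grip_force: 0.0
```

>>> carry_out --series '[[[0,0,0.005,0,0,0,72],[0,0,0.005,0,0,0,50],[0,0,0.005,0,0,0,50],[0,0,0.005,0,0,0,50],[0,0,0.005,0,0,0,50]]]'

```text
time_s: 12.05
tcp_pos: [464.6, 156.3, 12.9]
ee_rot: [-0.448, 3.109, -0.001]
force: [-2.2, -1.1, 8.5]
finger_gap: 59.6
grip_force: 62.6
```

Gripped at 59.6 mm. I'll lift.

>>> carry_out --series '[[[0,0,-0.05,0,0,0,50],[0,0,-0.2,0,0,0,50],[0,0,-0.4,0,0,0,50],[0,0,-0.4,0,0,-0.2,50],[0,0,-0.4,0,0,-0.3,50],[0,0,-0.4,0,0,-0.4,50],[0,0,-0.4,0,0,-0.4,50],[0,0,-0.4,0,0,-0.4,50]]]'

```text
time_s: 13.05
tcp_pos: [464.2, 156.5, 92.2]
ee_rot: [1.386, -2.819, -0.0]
force: [0.0, 0.4, -1.9]
finger_gap: 59.4
grip_force: 65.4
```

```bash
python3 -c "
from h import *
go(643.8,250,80,179.1)"
```

```text
shift [-0.919 -0.426  0.061] turn [ 0.    -0.    -0.408] | head 142.4 -> 179.1 pos [464.2 156.5  92.2] q6 -0.74 q1 0.17 t 13.1 gap 59.4
```

>>> carry_out --series '[[[-0.919,-0.426,0.03,0,0,-0.408,50],[-0.919,-0.426,0.03,0,0,-0.408,50],[-0.919,-0.426,0.03,0,0,-0.408,50],[-0.919,-0.426,0.03,0,0,-0.408,50],[-0.919,-0.426,0.03,0,0,-0.408,50],[-0.919,-0.426,0.03,0,0,-0.408,50],[-0.919,-0.426,0.03,0,0,-0.408,50],[-0.919,-0.426,0.03,0,0,-0.408,50]]]'

```text
time_s: 14.05
tcp_pos: [643.6, 249.8, 86.6]
ee_rot: [-2.204, 2.239, -0.0]
force: [0.7, -0.6, -1.2]
finger_gap: 59.5
grip_force: 65.5
```

```bash
python3 -c "
from h import *
go(643.8,250,18,179.1)
im,_=read_camera('side'); cv2.imwrite('pics/s6.png',cv2.resize(im[180:310,150:280],None,fx=4.6,fy=4.6,interpolation=cv2.INTER_CUBIC))"
```

```text
shift [-0.001 -0.001  0.343] turn [-0.  0. -0.] | head 179.1 -> 179.1 pos [643.6 249.8  86.6] q6 -1.29 q1 0.26 t 14.1 gap 59.5
```

View pics/s6.png

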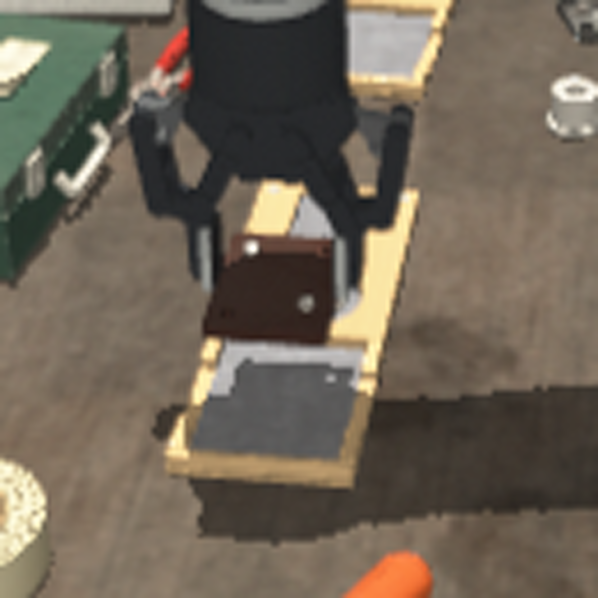

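The cover plate is held level above its pocket. I'll lower it.

>>> carry_out --series '[[[0,0,0.15,0,0,0,50],[0,0,0.28,0,0,0,50],[0,0,0.33,0,0,0,50],[0,0,0.343,0,0,0,50],[0,0,0.343,0,0,0,50],[0,0,0.346,0,0,0,50],[0,0,0.346,0,0,0,50]]]'

```text
time_s: 14.98
tcp_pos: [644.5, 250.3, 17.6]
ee_rot: [-2.204, 2.237, -0.001]
force: [0.2, -0.2, -1.3]
finger_gap: 59.9
grip_force: 65.5
```

>>> carry_out --series '[[[0,0,0.003,0,0,0,50],[0,0,0.003,0,0,0,72],[0,0,0.003,0,0,0,72],[0,0,0.003,0,0,0,72],[0,0,-0.1,0,0,0,72],[0,0,-0.35,0,0,0,72],[0,0,-0.6,0,0,0,72],[0,0,-0.6,0,0,0,72],[0,0,-0.6,0,0,0,72]]]'

```text
time_s: 16.1
tcp_pos: [644.1, 250.2, 137.9]
ee_rot: [-2.204, 2.237, -0.001]
force: [1.1, 0.0, -0.1]
finger_gap: 71.9
grip_force: 0.0
```

```bash
python3 -c "
from h import *
go(503.4,-59,100,90)
im,_=read_camera('side'); cv2.imwrite('pics/s7.png',cv2.resize(im[180:310,150:280],None,fx=4.6,fy=4.6,interpolation=cv2.INTER_CUBIC))"
```

```text
shift [1.556 0.681 0.188] turn [-0.     0.001  0.99 ] | head 179.1 -> 90.0 pos [644.1 250.2 137.9] q6 -1.29 q1 0.26 t 16.1 gap 71.9
```

View pics/s7.png

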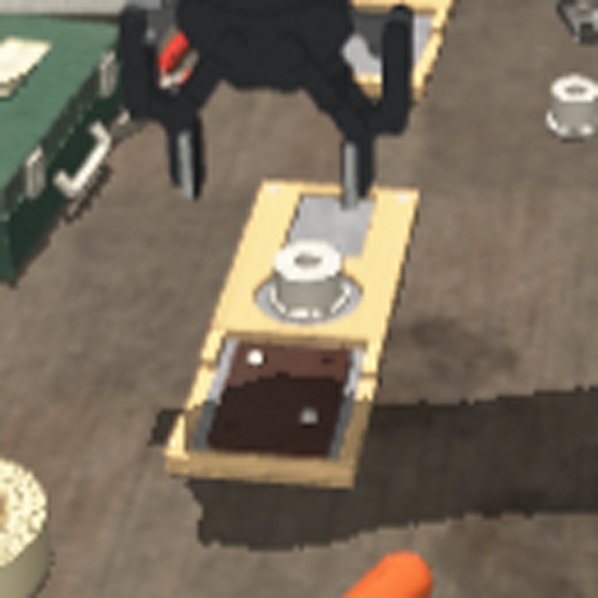

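The cover plate lies flat in its pocket and the bush is in the well. The small bush is next.

>>> carry_out --series '[[[0.8,0.34,0.1,0,0,0,60],[0.8,0.34,0.1,0,0,0,60],[0.8,0.34,0.1,0,0,0,60],[0.8,0.34,0.1,0,0,0,60],[0.8,0.34,0.1,0,0,0,60]]]'

```text
time_s: 16.77
tcp_pos: [573.4, 91.3, 116.2]
ee_rot: [2.204, -2.238, -0.002]
force: [1.5, 0.9, -0.5]
finger_gap: 59.9
grip_force: 0.0
```

>>> carry_out --series '[[[0.756,0.341,0.088,0,0,0,60],[0.756,0.341,0.088,0,0,0,60],[0.756,0.341,0.088,0,0,0,60],[0.756,0.341,0.088,0,0,0,60],[0.756,0.341,0.088,0,0,0,60],[0.756,0.341,0.088,0,0,0,60]]]'

```text
time_s: 17.52
tcp_pos: [504.1, -57.7, 99.4]
ee_rot: [-2.207, 2.235, -0.001]
force: [0.3, -0.2, 0.8]
finger_gap: 59.7
grip_force: 0.0
```

```bash
python3 -c "
from h import *
go(503.4,-59,24,179.1)"
```

```text
shift [0.006 0.004 0.377] turn [-0.     0.     0.002] | head 179.3 -> 179.1 pos [504.1 -57.7  99.4] q6 -1.82 q1 -0.26 t 17.5 gap 59.7
```

>>> carry_out --series '[[[0.006,0.004,0.2,0,0,0,58],[0.006,0.004,0.34,0,0,0,58],[0.006,0.004,0.377,0,0,0,58],[0.006,0.004,0.377,0,0,0,58],[0.006,0.004,0.377,0,0,0,15],[0.006,0.004,0.377,0,0,0,15],[0.006,0.004,0.377,0,0,0,15],[0.006,0.004,0.377,0,0,0,15],[0.006,0.004,0.377,0,0,0,15]]]'

```text
time_s: 18.65
tcp_pos: [503.6, -60.3, 25.3]
ee_rot: [-2.203, 2.237, -0.003]
force: [0.1, 0.3, 5.8]
finger_gap: 27.4
grip_force: 58.9
```

>>> carry_out --series '[[[0,0,-0.1,0,0,0,15],[0,0,-0.38,0,0,0,15],[0,0,-0.38,0,0,0,15],[0,0,-0.38,0,0,0,15],[0,0,-0.38,0,0,0,15]]]'

```text
time_s: 19.27
tcp_pos: [501.2, -59.9, 98.8]
ee_rot: [2.204, -2.237, -0.003]
force: [-0.7, -0.5, -0.9]
finger_gap: 27.6
grip_force: 59.5
```

```bash
python3 -c "
from h import *
go(642.7,-225.5,95,176.5)"
```

```text
shift [ 0.817 -0.72   0.017] turn [0.001 0.    0.029] | head 179.1 -> 176.5 pos [501.2 -59.9  98.8] q6 -1.82 q1 -0.27 t 19.3 gap 27.6
```

>>> carry_out --series '[[[0.817,-0.72,0.017,0,0,0.029,15],[0.817,-0.72,0.017,0,0,0.029,15],[0.817,-0.72,0.017,0,0,0.029,15],[0.817,-0.72,0.017,0,0,0.029,15],[0.817,-0.72,0.017,0,0,0.029,15],[0.817,-0.72,0.017,0,0,0.029,15],[0.817,-0.72,0.017,0,0,0.029,15],[0.817,-0.72,0.017,0,0,0.029,15]]]'

```text
time_s: 20.27
tcp_pos: [643.5, -224.8, 96.6]
ee_rot: [2.154, -2.287, -0.001]
force: [0.5, -0.5, -0.4]
finger_gap: 27.2
grip_force: 59.5
```

```bash
python3 -c "
from h import *
go(642.7,-225.5,34,176.5)"
```

```text
shift [0.004 0.004 0.313] turn [0.    0.    0.001] | head 176.6 -> 176.5 pos [ 643.5 -224.8   96.6] q6 -1.96 q1 -0.44 t 20.3 gap 27.2
```

>>> carry_out --series '[[[0.004,0.004,0.15,0,0,0,15],[0.004,0.004,0.28,0,0,0,15],[0.004,0.004,0.316,0,0,0,15],[0.004,0.004,0.32,0,0,0,15],[0.004,0.004,0.32,0,0,0,15],[0.004,0.004,0.32,0,0,0,15]]]'

```text
time_s: 21.02
tcp_pos: [643.5, -226.6, 33.2]
ee_rot: [-2.153, 2.287, -0.002]
force: [0.1, -0.4, -1.0]
finger_gap: 27.4
grip_force: 59.5
```

>>> carry_out --series '[[[0,0,0.004,0,0,0,15],[0,0,0.004,0,0,0,46],[0,0,0.004,0,0,0,46],[0,0,0.004,0,0,0,46],[0,0,-0.1,0,0,0,46],[0,0,-0.4,0,0,0,46],[0,0,-0.4,0,0,0,66],[0,0,-0.4,0,0,0,66]]]'

```text
time_s: 22.02
tcp_pos: [643.0, -226.4, 112.6]
ee_rot: [-2.153, 2.288, -0.001]
force: [-0.1, 0.6, -0.2]
finger_gap: 66.0
grip_force: 0.0
```

```bash
python3 -c "
from h import *
im,_=read_camera('top'); b,f,z=PARTS['catch']; r,P,c,m=blob(im,b,f,z); print(r,longdir(r))
go(477.7,-210.8,100,110.9)
im,_=read_camera('side'); cv2.imwrite('pics/s8.png',cv2.resize(im[140:240,200:320],None,fx=5,fy=5,interpolation=cv2.INTER_CUBIC))"
```

```text
((443.312744140625, -199.41445922851562), (90.49872589111328, 8.916028022766113), 63.12744140625) -26.872574
shift [-0.027  0.826  0.059] turn [ 0.001 -0.     0.729] | head 176.5 -> 110.9 pos [ 642.3 -226.1  111.5] q6 -1.96 q1 -0.45 t 22.1 gap 66.0
```

View pics/s8.png

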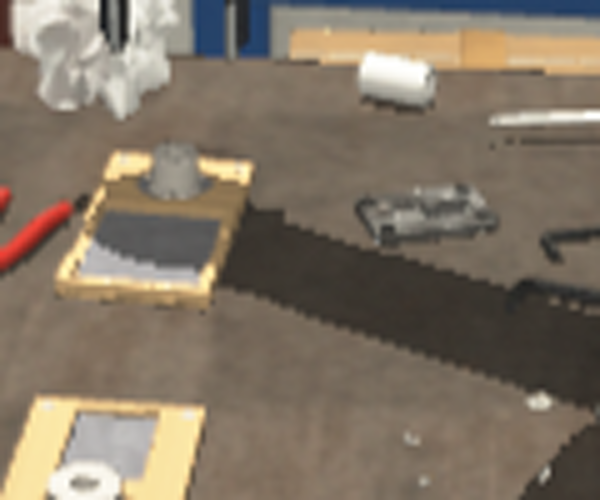

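The small bush stands in its well at (175,175). The catch plate is next.

>>> carry_out --series '[[[-0.027,0.826,0.05,0,0,0.729,66],[-0.027,0.826,0.05,0,0,0.729,66],[-0.027,0.826,0.05,0,0,0.729,66],[-0.027,0.826,0.05,0,0,0.729,66],[-0.027,0.826,0.05,0,0,0.729,66],[-0.027,0.826,0.05,0,0,0.729,66],[-0.027,0.826,0.05,0,0,0.729,66],[-0.027,0.826,0.05,0,0,0.729,66],[-0.027,0.826,0.05,0,0,0.729,66]]]'

```text
time_s: 23.25
tcp_pos: [478.3, -210.9, 102.1]
ee_rot: [0.572, -3.088, -0.001]
force: [-1.1, 0.6, -0.3]
finger_gap: 66.3
grip_force: 0.0
```

```bash
python3 -c "
from h import *
go(477.7,-210.8,13,110.9)"
```

```text
shift [0.002 0.001 0.446] turn [ 0.    -0.     0.001] | head 111.0 -> 110.9 pos [ 478.3 -210.9  102.1] q6 -0.92 q1 -0.56 t 23.2 gap 66.3
```

>>> carry_out --series '[[[0,0,0.2,0,0,0,66],[0,0,0.35,0,0,0,66],[0,0,0.42,0,0,0,66],[0,0,0.441,0,0,0,66],[0,0,0.441,0,0,0,66],[0,0,0.441,0,0,0,66],[0,0,0.441,0,0,0,45],[0,0,0.441,0,0,0,40],[0,0,0.441,0,0,0,40],[0,0,0.441,0,0,0,40],[0,0,0.441,0,0,0,40]]]'

```text
time_s: 24.62
tcp_pos: [479.1, -211.5, 15.9]
ee_rot: [-0.57, 3.088, -0.002]
force: [-2.6, 1.3, 10.2]
finger_gap: 51.8
grip_force: 60.6
```

>>> carry_out --series '[[[0,0,-0.05,0,0,0,40],[0,0,-0.2,0,0,0,40],[0,0,-0.4,0,0,-0.1,40],[0,0,-0.4,0,0,-0.2,40],[0,0,-0.4,0,0,-0.3,40],[0,0,-0.4,0,0,-0.4,40],[0,0,-0.4,0,0,-0.4,40],[0,0,-0.4,0,0,-0.4,40]]]'

```text
time_s: 25.62
tcp_pos: [478.5, -211.1, 94.5]
ee_rot: [-1.494, 2.764, -0.0]
force: [-0.2, -0.5, -0.4]
finger_gap: 51.4
grip_force: 62.7
```

```bash
python3 -c "
from h import *
go(647.8,-140.6,90,176.5)"
```

```text
shift [-0.758 -0.515  0.023] turn [-0.   -0.   -0.33] | head 146.8 -> 176.5 pos [ 478.5 -211.1   94.5] q6 -1.55 q1 -0.56 t 25.6 gap 51.4
```

>>> carry_out --series '[[[-0.758,-0.515,0.023,0,0,-0.33,40],[-0.758,-0.515,0.023,0,0,-0.33,40],[-0.758,-0.515,0.023,0,0,-0.33,40],[-0.758,-0.515,0.023,0,0,-0.33,40],[-0.758,-0.515,0.023,0,0,-0.33,40],[-0.758,-0.515,0.023,0,0,-0.33,40],[-0.758,-0.515,0.023,0,0,-0.33,40],[-0.758,-0.515,0.023,0,0,-0.33,40]]]'

```text
time_s: 26.62
tcp_pos: [647.1, -140.8, 90.1]
ee_rot: [-2.153, 2.287, -0.0]
force: [0.4, 0.4, -0.7]
finger_gap: 51.4
grip_force: 62.8
```

```bash
python3 -c "
from h import *
go(647.8,-140.6,20,176.5)
im,_=read_camera('side'); cv2.imwrite('pics/s9.png',cv2.resize(im[130:230,180:300],None,fx=5,fy=5,interpolation=cv2.INTER_CUBIC))"
```

```text
shift [-0.001 -0.003  0.35 ] turn [-0.    -0.     0.001] | head 176.5 -> 176.5 pos [ 647.1 -140.8   90.1] q6 -1.84 q1 -0.33 t 26.6 gap 51.4
```

View pics/s9.png

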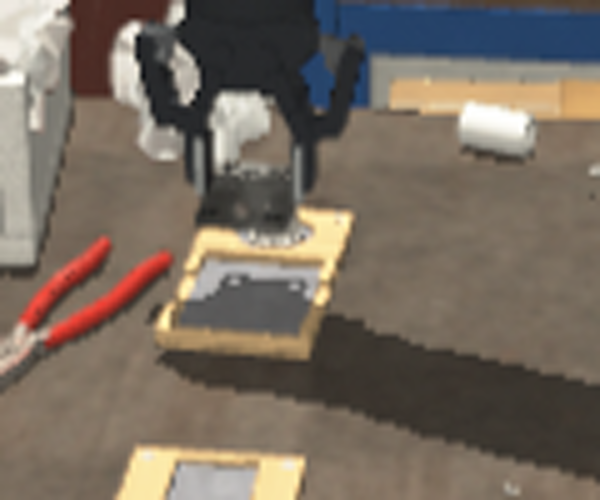

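The catch plate is held level above its pocket. I'll lower it.

>>> carry_out --series '[[[0,0,0.15,0,0,0,40],[0,0,0.28,0,0,0,40],[0,0,0.34,0,0,0,40],[0,0,0.355,0,0,0,40],[0,0,0.355,0,0,0,40],[0,0,0.355,0,0,0,40],[0,0,0.358,0,0,0,40]]]'

```text
time_s: 27.55
tcp_pos: [647.1, -140.3, 20.0]
ee_rot: [2.154, -2.286, -0.0]
force: [-5.6, 2.2, 11.4]
finger_gap: 51.5
grip_force: 65.5
```

Contact at 11 N. I'll release and rise.

>>> carry_out --series '[[[0,0,-0.003,0,0,0,64],[0,0,-0.003,0,0,0,64],[0,0,-0.003,0,0,0,64],[0,0,-0.1,0,0,0,64],[0,0,-0.35,0,0,0,64],[0,0,-0.55,0,0,0,60],[0,0,-0.55,0,0,0,60],[0,0,-0.55,0,0,0,60]]]'

```text
time_s: 28.55
tcp_pos: [647.5, -140.2, 128.7]
ee_rot: [-2.155, 2.286, -0.001]
force: [0.5, 0.0, -0.3]
finger_gap: 60.0
grip_force: 0.0
```

```bash
python3 -c "
from h import *
go(504.4,-396.2,90,68.6)
im,_=read_camera('side'); cv2.imwrite('pics/s10.png',cv2.resize(im[130:230,180:300],None,fx=5,fy=5,interpolation=cv2.INTER_CUBIC))"
```

```text
shift [1.32  0.639 0.193] turn [-0.  -0.  -0.8] | head 176.6 -> 248.6 pos [ 647.5 -140.2  128.7] q6 -1.84 q1 -0.32 t 28.6 gap 60.0
```

View pics/s10.png

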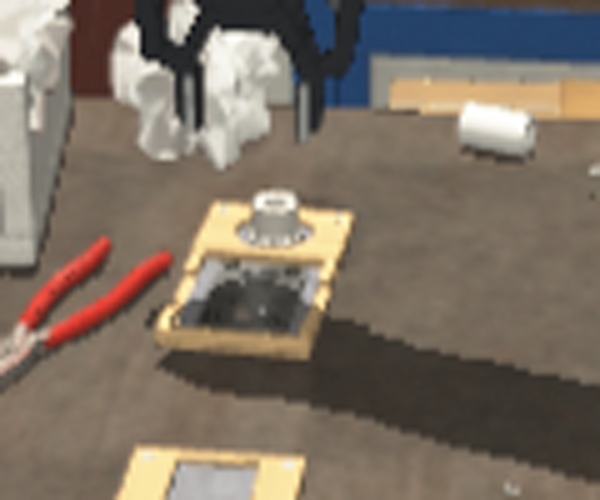

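The catch plate lies flat in its pocket. The sleeve is next.

>>> carry_out --series '[[[0.66,0.32,0.0,0,0,0.7,60],[0.66,0.32,0.0,0,0,0.7,60],[0.66,0.32,0.0,0,0,0.7,60],[0.66,0.32,0.0,0,0,0.7,60],[0.66,0.32,0.0,0,0,0.7,60],[0.66,0.32,0.0,0,0,0.7,60],[0.66,0.32,0.0,0,0,0.7,60],[0.66,0.32,0.0,0,0,0.7,60]]]'

```text
time_s: 29.6
tcp_pos: [575.4, -267.9, 127.3]
ee_rot: [0.646, -3.073, -0.002]
force: [-0.1, -0.4, -0.1]
finger_gap: 59.9
grip_force: 0.0
```

```bash
python3 -c "
from h import *
im,_=read_camera('top'); b,f,z=PARTS['sleeve']; r,P,c,m=blob(im,b,f,z); print(r,longdir(r))
go(504.4,-396.2,90,68.6)"
```

```text
((502.6378479003906, -382.9932556152344), (87.49549102783203, 55.700069427490234), 0.15355773270130157) -89.84644
shift [ 0.583 -0.444  0.187] turn [ 0.    -0.001  0.501] | head 113.7 -> 68.6 pos [ 575.5 -268.   127.5] q6 -0.97 q1 -0.55 t 29.6 gap 60.0
```

>>> carry_out --series '[[[0.583,-0.444,0.187,0,0,0.501,52],[0.583,-0.444,0.187,0,0,0.501,52],[0.583,-0.444,0.187,0,0,0.501,52],[0.583,-0.444,0.187,0,0,0.501,52],[0.583,-0.444,0.187,0,0,0.501,52],[0.583,-0.444,0.187,0,0,0.501,52],[0.583,-0.444,0.187,0,0,0.501,52],[0.583,-0.444,0.187,0,0,0.501,52]]]'

```text
time_s: 30.65
tcp_pos: [504.9, -396.0, 90.8]
ee_rot: [0.583, 3.087, -0.0]
force: [0.0, 0.6, -0.0]
finger_gap: 51.8
grip_force: 0.0
```

```bash
python3 -c "
from h import *
go(504.4,-396.2,21,68.6)
im,_=read_camera('side'); cv2.imwrite('pics/s11.png',cv2.resize(im[100:200,230:350],None,fx=5,fy=5,interpolation=cv2.INTER_CUBIC))"
```

```text
shift [ 0.002 -0.002  0.349] turn [-0.  0.  0.] | head 68.6 -> 68.6 pos [ 504.9 -396.    90.8] q6 -0.41 q1 -0.78 t 30.6 gap 51.8
```

View pics/s11.png

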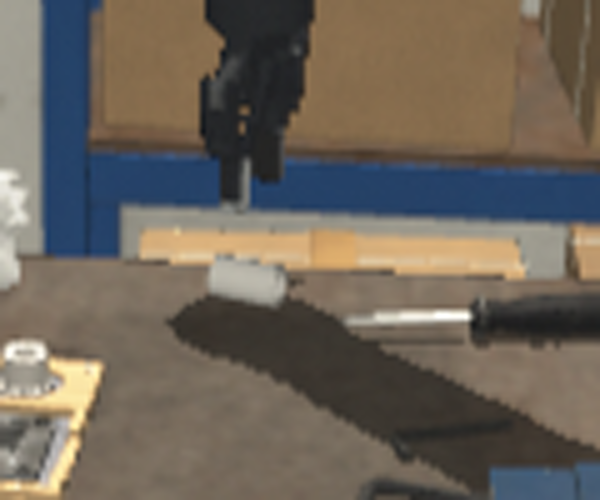

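The fingers are above the sleeve at (245,280). I'll descend and grip.

>>> carry_out --series '[[[0,0,0.2,0,0,0,52],[0,0,0.3,0,0,0,52],[0,0,0.349,0,0,0,52],[0,0,0.349,0,0,0,52],[0,0,0.349,0,0,0,15],[0,0,0.349,0,0,0,15],[0,0,0.349,0,0,0,15],[0,0,0.349,0,0,0,15],[0,0,0.349,0,0,0,15]]]'

```text
time_s: 31.82
tcp_pos: [505.4, -397.1, 22.3]
ee_rot: [0.585, 3.084, -0.002]
force: [-0.7, -0.2, 7.2]
finger_gap: 27.5
grip_force: 59.5
```

>>> carry_out --series '[[[0,0,-0.05,0,0,0,15],[0,0,-0.2,0,0,0,15],[0,0,-0.45,0,0,0,15],[0,0,-0.45,0,0,0.15,15],[0,0,-0.45,0,0,0.3,15],[0,0,-0.45,0,0,0.4,15],[0,0,-0.45,0,0,0.4,15],[0,0,-0.45,0,0,0.4,15]]]'

```text
time_s: 32.83
tcp_pos: [504.4, -396.2, 111.1]
ee_rot: [-1.509, -2.755, -0.0]
force: [-0.5, -0.8, -0.2]
finger_gap: 27.9
grip_force: 59.2
```

```bash
python3 -c "
from h import *
go(641.1,88.8,110,-0.9)"
```

```text
shift [1.676 1.881 0.006] turn [-0.    -0.     0.372] | head 32.6 -> -0.9 pos [ 504.4 -396.2  111.1] q6 0.22 q1 -0.78 t 32.8 gap 27.9
```

>>> carry_out --series '[[[0.84,0.94,0.0,0,0,0.372,15],[0.84,0.94,0.0,0,0,0.372,15],[0.84,0.94,0.0,0,0,0.372,15],[0.84,0.94,0.0,0,0,0.372,15],[0.84,0.94,0.0,0,0,0.372,15],[0.84,0.94,0.0,0,0,0.372,15],[0.84,0.94,0.0,0,0,0.372,15],[0.84,0.94,0.0,0,0,0.372,15]]]'

```text
time_s: 33.83
tcp_pos: [572.4, -155.2, 110.9]
ee_rot: [2.242, 2.2, -0.0]
force: [0.0, 0.3, -0.4]
finger_gap: 27.8
grip_force: 59.2
```

```bash
python3 -c "
from h import *
go(641.1,88.8,90,-0.9)"
```

```text
shift [1.226 0.32  0.104] turn [-0.     0.    -0.002] | head -1.1 -> -0.9 pos [ 572.4 -155.2  110.9] q6 1.2 q1 -0.39 t 33.8 gap 27.8
```

>>> carry_out --series '[[[0.9,0.32,0.0,0,0,0,15],[0.9,0.32,0.0,0,0,0,15],[0.9,0.32,0.0,0,0,0,15],[0.9,0.32,0.0,0,0,0,15],[0.9,0.32,0.0,0,0,0,15]]]'

```text
time_s: 34.45
tcp_pos: [639.5, 24.6, 110.5]
ee_rot: [-2.24, -2.203, 0.001]
force: [-0.7, -0.4, -0.0]
finger_gap: 27.7
grip_force: 59.3
```

>>> carry_out --series '[[[0.326,0,0.1,0,0,0,15],[0.326,0,0.1,0,0,0,15],[0.326,0,0.1,0,0,0,15],[0.326,0,0.1,0,0,0,15],[0.326,0,0.1,0,0,0,15]]]'

```text
time_s: 35.08
tcp_pos: [641.2, 89.0, 91.4]
ee_rot: [2.242, 2.2, 0.001]
force: [-0.4, 0.1, 0.4]
finger_gap: 27.9
grip_force: 59.3
```

```bash
python3 -c "
from h import *
go(641.1,88.8,29.5,-0.9)
im,_=read_camera('side'); cv2.imwrite('pics/s12.png',cv2.resize(im[150:270,160:280],None,fx=5,fy=5,interpolation=cv2.INTER_CUBIC))"
```

```text
shift [-0.001 -0.001  0.309] turn [ 0.     0.    -0.002] | head -1.1 -> -0.9 pos [641.2  89.   91.4] q6 1.61 q1 0.02 t 35.1 gap 27.9
```

View pics/s12.png

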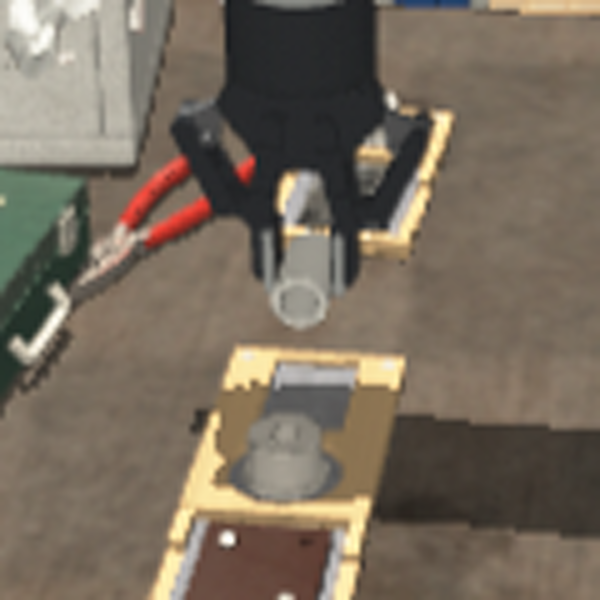

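The sleeve is held level over the trough. I'll lower it.

>>> carry_out --series '[[[0,0,0.15,0,0,0,15],[0,0,0.26,0,0,0,15],[0,0,0.3,0,0,0,15],[0,0,0.309,0,0,0,15],[0,0,0.309,0,0,0,15],[0,0,0.309,0,0,0,15]]]'

```text
time_s: 35.88
tcp_pos: [641.5, 90.5, 29.9]
ee_rot: [2.239, 2.202, 0.002]
force: [0.0, 0.0, -0.6]
finger_gap: 27.8
grip_force: 59.5
```

>>> carry_out --series '[[[-0.006,0,0.005,0,0,0,15],[-0.006,0,0.005,0,0,0,44],[-0.006,0,0.005,0,0,0,44],[-0.006,0,0.005,0,0,0,44],[-0.006,0,-0.1,0,0,0,44],[-0.006,0,-0.4,0,0,0,44],[-0.006,0,-0.8,0,0,0,60],[-0.006,-0.8,-0.8,0,0,0,60],[-0.006,-0.8,-0.8,0,0,0,60],[-0.006,-0.8,-0.8,0,0,0,60],[-0.006,-0.8,-0.8,0,0,0,60]]]'

```text
time_s: 37.25
tcp_pos: [478.4, 92.1, 189.5]
ee_rot: [-2.239, -2.203, 0.001]
force: [1.0, 0.1, 0.8]
finger_gap: 60.2
grip_force: 0.0
```

```bash
python3 -c "
from h import *
im,_=read_camera('side'); t,_=read_camera('top')
for n,f,z,b in(('long',PARTS['long'][1],12,PARTS['long'][0]),('short',PARTS['short'][1],12,PARTS['short'][0])):
    print(n,*[np.round(v,1) for v in blob(t,b,f,z)[0]])
a=cv2.resize(im[140:270,160:280],(480,520),interpolation=cv2.INTER_CUBIC); c=cv2.resize(t[130:195,135:345][:,:],(315*2,195),interpolation=cv2.INTER_CUBIC)
c=np.rot90(c); c=cv2.resize(c,(168,520)); cv2.imwrite('pics/s13.png',np.hstack([a,c]))"
```

```text
long [643.  177.9] [262.1  98.7] 88.7
short [ 646.2 -170.5] [178.   99.3] 86.5
```

View pics/s13.png

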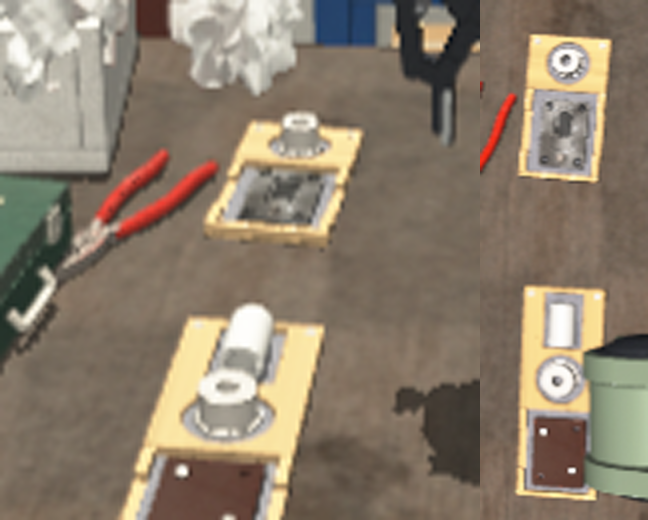

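All five parts sit centred in their pockets and the trays haven't moved. I'll hand the job in.

```bash
python3 -c "
from cell import robot
print(robot.finish_job())"
```

```text
the job is handed in; nothing more can be done
None
```

Both latch kits are made up and handed in at about 37 s; the last pictures show all five parts in their own pockets, but the hand-in call returned no verdict.

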